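Free the stuck mould jacket from its plaster casting

ROBOT

A 7-joint arm with a two-finger parallel gripper is mounted at the origin on the work surface. World frame = base frame: x ahead of the robot, y to its left, z up, the work surface at z = 0. Lengths are in m, angles in rad, forces in N, time in s.
With the tool pointing down it reaches from about 0.4 to 0.875 m from the base axis. Payload 19.3 kg.
Tool frame: the origin (TCP) lies midway between the tips of the shut fingers; the grasp point (between the pads) lies 19 mm behind it; z points along the fingers, y is the direction in which the jaws open and shut (so a half turn about z gives the same grasp; the last joint's range is limited). The gripper opens to 85 mm and grips with 20 to 120 N. Pads are 22 mm wide; open, the fingers measure 114 mm over their backs; the gripper's body (76 mm by 85 mm) begins 54 mm behind the grasp point. The pads swing forward as they close: fully open they stand 13 mm farther back than shut.
Start: joints at [1.145, 0.521, -0.036, 1.599, 0.021, 1.021, -0.113], TCP at [0.218, -0.586, 0.231] pointing down, gripper open.
Joint ranges: [-2.91, 2.91], [-0.3, 2.13], [-1.5, 1.42], [0.17, 2.43], [-1.26, 4.41], [0.16, 1.93], [-2.52, 2.52]. Speed limits (rad/s): [1.89, 1.89, 2.39, 2.39, 3.01, 3.01, 3.01].

INTERFACE

Orientations are given as a rotation vector (axis times angle).
In Python, from cell import telemetry, capture, ctrl gives the robot as it stands.
- The arm moves only by the tool play_rows, never from a script. Its argument "plan" is text: rows parted by semicolons, each of 5 numbers parted by spaces: the shift along the world's x, y, z in units of 25 mm (1.0 is 25 mm), then the turn about the world's z in units of 5 degrees (1.0 is 5 degrees), then the opening, from -1 (shut) to 1 (fully open), so that 0 is half open. In form: dx dy dz twist claw; .... A call has 1 to 8 rows; each row is the pose to reach, as a shift and turn from the pose measured when the call began; what a row does not reach only later rows make up. A row lasts 1/12 s, in which the tool goes at most 41.7 mm and 7.16 degrees, less where a joint would pass 70% of its speed; a pose out of reach is approached as far as the arm can. A call with a gripper value outside its range is refused whole. The fingers move at their own pace and stop on an object; "newtons" is the grip in N (left out, the last holds). Time passes only in rows, so rows that repeat a pose let the fingers close. It gives the time, the measured TCP pose, the force and the opening at its end, in the units of the state.
- telemetry.state(): the state, without advancing time (a new reading comes with each control period).
- capture(name): name is "scene" or "side" or "wrist"; returns a dict with "frame" (400x640x3 uint8, red, green, blue), "mtx" (3x3 intrinsics, pixels), "k1" (the pictures are not rectified: a ray, as slopes to the right and down, at radius r is drawn at 1 + k1 r^2 times it, then the intrinsics apply), "T" (4x4, takes a point from camera to world coordinates); the wrist camera has in their place "mount" (4x4, takes a point from camera to tool coordinates, whose origin is the TCP and whose axes are the flange's). Camera axes: x right, y down, z forward; pixel columns grow to the right and rows downward; lengths in m; the calibration is good to about 2 mm. A picture is of the moment at which its call begins: read the wrist's pose just before it. There is no depth.
- ctrl.hand_in(): hands the job in, once; it reports no verdict.
The state is a dict: "time_s": time; "q": joint angles; "qvel": joint speeds; "joint_efforts": joint torques, N m; "position": TCP position; "tool_rot": TCP orientation; "ft_force": force on the tool from outside, world axes, zero at the start; "moment": the same for the moment, N m; "grip_width": opening from 0.0 (shut) to 1.0 (fully open).
Only numpy, scipy, OpenCV 4.12 (cv2) and the standard library are available. Lean on these libraries where they do the work, as an engineer would, in place of code of your own. Each camera call takes 0.05 s, during which the arm holds its last target. There are 200 camera calls.

TASK

Strip the blue mould: its blue jacket is keyed onto the plaster casting inside, so turn the jacket by its handle about a quarter turn (either way) to free it, then lift it straight off without lifting the casting out of its board. Stand the jacket upright, open rim down, in the white tray: set it down rather than drop it, and leave the ochre mould where it is.

Things in the scene. Friction and masses are not known exactly. Their poses are not given: they have to be found in the camera images.
- blue_jacket: Blue round cap, 84 mm across, open below; flat top 62 mm above its rim. On the top a bar handle, 70 mm long (jacket's x), 14 mm thick (y), from 62 to 96 mm above the rim. Origin: centre of the rim, z up. Starts upright, rim on the casting's foot; two inner keys sit 3 mm under the casting's lugs. Free to lift once turned 45 to 135 degrees either way; turns easily, no stop. 0.22 kg.
- casting: Off-white plaster casting in the blue jacket: square foot 92 x 92 x 12 mm, visible below the jacket, and a 56 mm round plug with two side lugs, 62 mm high in all, so the jacket must rise 55 mm to clear it. Origin: centre of the foot's underside, 10 mm above the bench. 0.4 kg, loose in a fixed wooden frame (116 mm square, 6 mm lip) that keeps it from turning.
- ochre_mould: Another closed mould on its own 116 mm wooden board, the same shape with an ochre-orange jacket and bar handle, 118 mm high in all; one loose piece, 1.1 kg. Not to be moved. Origin: centre of the board's underside.
- tray: Shallow empty white plastic tray fixed to the bench, 190 mm (its x) by 160 mm (its y), rim 18 mm high, walls and floor 4 mm thick. Origin: centre of its underside.
There are look-alikes about, which are no part of the job. Several things have the shape of the blue_jacket; the one meant has the colours described above.

How it is judged:
On the way:
1. the jacket is clear above the casting, which is still seated in its board (z of blue_jacket in the frame of casting above 0.066 m and distance of casting from where it was at the start of the episode below 0.012 m), for 0.1 s.
At the end, for the whole second after the job is handed in: The blue jacket stands at rest, rim down and upright (within 8 degrees), on the floor of the white tray, anywhere inside its walls; the casting is still seated in its board (within 12 mm of its start and within 5 degrees of upright), and the ochre mould is within 20 mm of its start (x of blue_jacket in the frame of tray between -0.055 and 0.055 m and y of blue_jacket in the frame of tray between -0.042 and 0.042 m and z of blue_jacket in the frame of tray below 0.01 m and angle between blue_jacket's own z axis and vertical below 0.15 rad and linear speed of blue_jacket below 0.02 m/s and distance of casting from where it was at the start of the episode below 0.012 m and angle between casting's own z axis and vertical below 0.1 rad and distance of ochre_mould from where it was at the start of the episode below 0.02 m); the robot touches nothing.
It fails at once if the casting is lifted more than 12 mm or shifted out of its board (distance of casting from where it was at the start of the episode above 0.012 m).
It fails at once if the ochre mould is moved by more than 20 mm (distance of ochre_mould from where it was at the start of the episode above 0.02 m).
It fails at once if the jacket is dropped into the tray (falling freely faster than 0.6 m/s, about 20 mm of drop) (horizontal distance between blue_jacket and tray below 0.09 m and z of blue_jacket in the frame of tray below 0.03 m and linear speed of blue_jacket above 0.6 m/s and contact force between the fingers and blue_jacket below 0.3 N).
It also fails if it takes over 45 s, if anything falls off the work surface, if the arm or the gripper's body presses on something with over 40 N, if the wrist force passes 120 N, or if a joint passes its speed limit or range.

## Working session

There is one attempt and no reset: what is moved stays moved. The work goes in short steps, Python scripts to look and compute and a tool call to move; the robot and the scene stay as the last step left them, time stands still between calls to the robot, and variables do not carry over. Pictures are saved under pics/ and viewed, about 8 in all and at most 12, crops included, and the job is handed in when it is done.

Besides the shell and the picture viewer there is one more tool, called after "Request:" by a JSON object that holds its "method" and its "body", one argument or row to a line. play_rows: Moves the arm, as the interface text tells. Its arguments: {"type":"object","properties":{"plan":{"type":"string"},"newtons":{"type":"number"}},"required":["plan"]}

```bash
mkdir -p pics; cat > h.py <<'E'
import numpy as np, cv2
from cell import telemetry, capture, ctrl
def snap(n,f):
    s=telemetry.state(); c=capture(n); cv2.imwrite('pics/'+f,c['frame'][:,:,::-1]); 
    if 'mount' in c:
        M=np.eye(4); M[:3,:3]=cv2.Rodrigues(np.array(s['tool_rot'],float))[0]; M[:3,3]=s['position']; c['T']=M@c['mount']
    np.savez('pics/'+f+'.npz',mtx=c['mtx'],k1=c['k1'],T=c['T']); return c
def ray(f,u,v):
    c=np.load('pics/'+f+'.npz'); d=cv2.undistortPoints(np.array([[[u,v]]],float),c['mtx'],np.array([float(c['k1']),0,0,0]))[0,0]
    return c['T'][:3,3], c['T'][:3,:3]@np.array([d[0],d[1],1])
def atz(f,u,v,z):
    o,d=ray(f,u,v); return o+d*(z-o[2])/d[2]
def proj(f,P):
    c=np.load('pics/'+f+'.npz'); T=np.linalg.inv(c['T']); 
    return cv2.projectPoints(np.array(P,float).reshape(-1,1,3),cv2.Rodrigues(T[:3,:3])[0],T[:3,3],c['mtx'],np.array([float(c['k1']),0,0,0]))[0][:,0]
E
python3 - <<'E'
from h import *
print(telemetry.state())
for n in ['scene','side','wrist']:
    c=snap(n,n+'0.png'); print(n,c['T'].round(3).tolist(),c['k1'])
E
```

```text
{'time_s': 0.0, 'q': array([ 1.1447772 ,  0.5219928 , -0.0363239 ,  1.59999218,  0.02117825,
        1.0210851 , -0.11282827]), 'qvel': array([ 1.93275639e-04, -6.20051250e-04, -6.39611161e-04, -1.24532151e-03,
        1.57475467e-03, -9.83854198e-05,  1.55640402e-04]), 'joint_efforts': array([ 6.44838528e-04, -9.27101684e+01,  1.98048681e+00, -3.69917822e+01,
        1.79089140e-02,  8.32778140e-03,  7.61178853e-06]), 'position': array([ 0.21758046, -0.58555644,  0.23074465]), 'tool_rot': array([-3.09097285e+00, -5.55705507e-01,  3.96968733e-04]), 'ft_force': array([-0.08786961,  0.62277193, -1.17785646]), 'moment': array([ 0.02969149, -0.00836641,  0.0212202 ]), 'grip_width': 0.9997228942824077}
scene [[0.528, 0.653, -0.543, 0.981], [0.849, -0.403, 0.341, -0.306], [0.004, -0.642, -0.767, 0.757], [0.0, 0.0, 0.0, 1.0]] -0.11932333494945878
side [[-0.896, -0.307, 0.321, 0.242], [-0.444, 0.607, -0.659, 0.549], [0.008, -0.733, -0.68, 0.59], [0.0, 0.0, 0.0, 1.0]] -0.08660896549265526
wrist [[0.349, -0.89, -0.294, 0.292], [-0.937, -0.331, -0.108, -0.559], [-0.002, 0.313, -0.95, 0.373], [0.0, 0.0, 0.0, 1.0]] 0.00495484495317866
```

View pics/scene0.png

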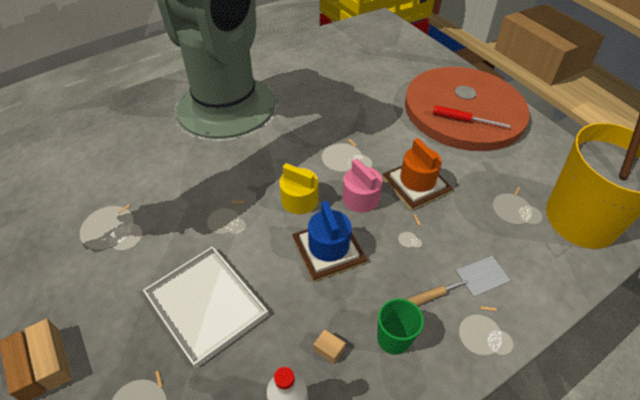

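View pics/side0.png

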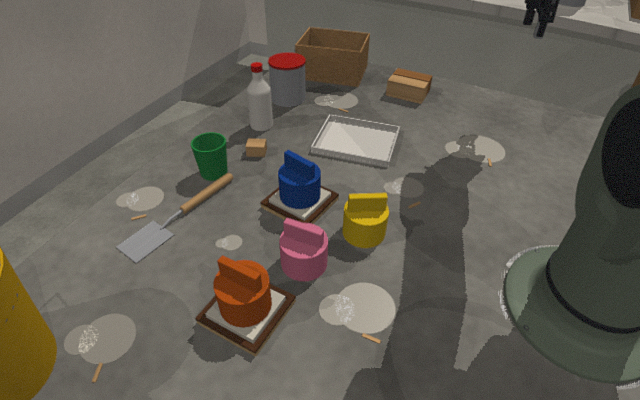

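Look-alikes: blue jacket at scene (330,235), the only blue one on a board; yellow cap (298,190) and pink cap (362,185) both loose; ochre mould on a board (420,165). I choose the blue one and check it in a crop.

```bash
python3 - <<'E'
import cv2,numpy as np
a=cv2.imread('pics/scene0.png')[190:290,280:380]; b=cv2.imread('pics/side0.png')[135:235,250:350]
cv2.imwrite('pics/crop1.png',np.hstack([cv2.resize(i,(400,400),interpolation=cv2.INTER_CUBIC) for i in(a,b)]))
E
```

```text
(no output)
```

View pics/crop1.png

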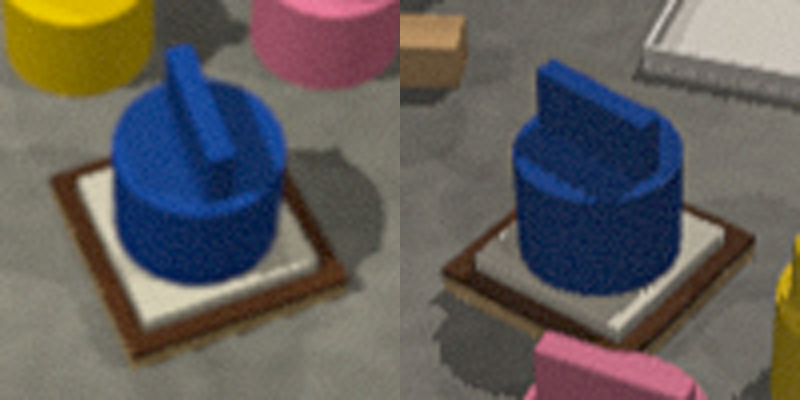

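The crop confirms a blue jacket with bar handle on the off-white foot in its wooden frame. Handle-top ends: scene (325.5,203)/(335,228.5), side (287.5,152)/(312.5,166).

```bash
python3 - <<'E'
from h import *
for f,a,b in [('scene0.png',(325.5,203),(335,228.7)),('side0.png',(287.5,152),(312.5,166))]:
    p,q=atz(f,*a,.118),atz(f,*b,.118); d=q-p
    print(f,(p+q)/2,np.linalg.norm(d),np.degrees(np.arctan2(d[1],d[0])))
T=[atz('scene0.png',u,v,.018) for u,v in [(212,249),(268,312),(195,362),(145,294)]]
print(np.round(T,3),np.mean(T,0)); T2=[atz('side0.png',u,v,.018) for u,v in [(327,117),(400,125),(389,164),(312,151)]]; print(np.round(T2,3),np.mean(T2,0))
for n,u,v,z in [('ochre',426,152,.118),('pink',367,170,.096),('yel',300,172,.096)]: print(n,atz('scene0.png',u,v,z))
s=telemetry.state(); R=cv2.Rodrigues(s['tool_rot'])[0]; print(R.round(3), np.degrees(np.arctan2(R[1,1],R[0,1])))
E
```

```text
scene0.png [ 0.55886451 -0.01627555  0.118     ] 0.06289352095693475 -16.579390127743025
side0.png [ 0.55182401 -0.01408539  0.118     ] 0.06571765092895428 164.12635632639152
[[ 0.44  -0.221  0.018]
 [ 0.623 -0.189  0.018]
 [ 0.642 -0.341  0.018]
 [ 0.469 -0.373  0.018]] [ 0.54355561 -0.28128705  0.018     ]
[[ 0.641 -0.329  0.018]
 [ 0.457 -0.381  0.018]
 [ 0.428 -0.208  0.018]
 [ 0.606 -0.174  0.018]] [ 0.53299424 -0.27304732  0.018     ]
ochre [0.52092254 0.24950123 0.118     ]
pink [0.48232057 0.12529102 0.096     ]
yel [0.41400812 0.0031078  0.096     ]
[[ 0.937  0.348 -0.   ]
 [ 0.348 -0.937  0.001]
 [-0.    -0.001 -1.   ]] -69.61459343897884
```

Request:
{"method": "play_rows", "body": {
  "plan": "13.5 22.8 0 -7.3 1;13.5 22.8 0 -7.3 1;13.5 22.8 0 -7.3 1;13.5 22.8 0 -7.3 1;13.5 22.8 0 -7.3 1;13.5 22.8 0 -7.3 1;13.5 22.8 0 -7.3 1;13.5 22.8 0 -7.3 1",
  "newtons": 40
}}

```text
time_s: 0.82
position: [0.3837, -0.3048, 0.2312]
tool_rot: [-3.11, 0.441, -0.0]
ft_force: [1.6, -0.5, 0.6]
grip_width: 0.997
```

Request:
{"method": "play_rows", "body": {
  "plan": "6.9 11.6 -0.5 0 1;6.9 11.6 -0.5 0 1;6.9 11.6 -0.5 0 1;6.9 11.6 -0.5 0 1;6.9 11.6 -0.5 0 1;6.9 11.6 -0.5 0 1;6.9 11.6 -0.5 0 1;6.9 11.6 -0.5 0 1"
}}

```text
time_s: 1.48
position: [0.5536, -0.0181, 0.2188]
tool_rot: [-3.11, 0.441, -0.0]
ft_force: [1.6, -0.6, 0.0]
grip_width: 1.005
```

Request:
{"method": "play_rows", "body": {
  "plan": "0 0 0 0 0.3;0 0 0 0 0.3;0 0 0 0 0.3;0 0 0 0 0.3"
}}

```text
time_s: 1.82
position: [0.5532, -0.0194, 0.2187]
tool_rot: [-3.11, 0.443, 0.0]
ft_force: [0.6, -0.7, -0.1]
grip_width: 0.646
```

```bash
python3 - <<'E'
from h import *
snap('wrist','w1.png'); s=telemetry.state(); print(s['position'],s['q'])
p=np.array(s['position']); print(proj('w1.png',[[p[0],p[1],.118]]))
E
```

```text
[ 0.55321746 -0.01950779  0.21886673] [-0.00250825  0.42327702 -0.09296579  1.80119638  0.04771043  0.91928961
 -1.97052639]
[[317.74486078 200.13706912]]
```

View pics/w1.png

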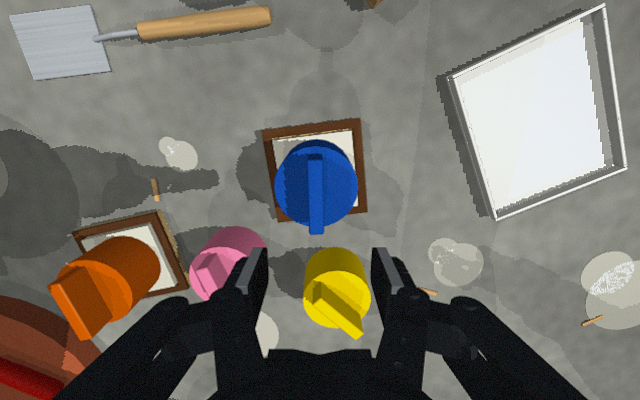

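Wrist view: handle top runs from (316,155) to (317,233), aligned with the jaws; tray corners at (452,77), (603,6), (626,167), (496,219). The fingers are above the pink and yellow handles only in the image (perspective).

```bash
python3 - <<'E'
from h import *
p,q=[atz('w1.png',*a,.118) for a in [(316,155),(317,233)]]; d=q-p
print((p+q)/2,np.linalg.norm(d),np.degrees(np.arctan2(d[1],d[0])))
T=np.array([atz('w1.png',u,v,.018) for u,v in [(452,77),(603,6),(626,167),(496,219)]])
print(T.round(3),T.mean(0)); print(np.linalg.norm(np.roll(T,-1,0)-T,axis=1))
for n,u,v,z in [('yel',337,310,.096),('pink',218,272,.096)]: print(n,atz('w1.png',u,v,z))
E
```

```text
[ 0.55742828 -0.01962204  0.118     ] 0.07147307115175056 164.32811313450605
[[ 0.617 -0.19   0.018]
 [ 0.64  -0.345  0.018]
 [ 0.459 -0.374  0.018]
 [ 0.435 -0.22   0.018]] [ 0.53762713 -0.28217933  0.018     ]
[0.15712707 0.18280707 0.15621762 0.18432102]
yel [ 0.41865435 -0.00205434  0.096     ]
pink [0.49949155 0.10503495 0.096     ]
```

Request:
{"method": "play_rows", "body": {
  "plan": "0.17 0 -1.5 0 0.3;0.17 0 -3 0 0.3;0.17 0 -4.2 0 0.3;0.17 0 -4.8 0 0.3;0.17 0 -5.15 0 0.3;0.17 0 -5.15 0 0.3;0.17 0 -5.15 0 0.3"
}}

```text
time_s: 2.45
position: [0.5577, -0.0201, 0.0908]
tool_rot: [-3.11, 0.445, -0.001]
ft_force: [-0.3, -0.1, 0.4]
grip_width: 0.649
```

Request:
{"method": "play_rows", "body": {
  "plan": "0 0 0 0 -0.4;0 0 0 0 -1;0 0 0 0 -1;0 0 0 0 -1;0 0 0 0 -1;0 0 0 0 -1;0 0 0 0 -1;0 0 0 0 -1",
  "newtons": 40
}}

```text
time_s: 3.12
position: [0.5579, -0.0199, 0.0911]
tool_rot: [-3.11, 0.445, -0.002]
ft_force: [-0.2, 1.8, 5.7]
grip_width: 0.156
```

Gripped the 14 mm handle (opening 13 mm). Turning.

Request:
{"method": "play_rows", "body": {
  "plan": "0 0 0 1 -1;0 0 0 2.2 -1;0 0 0 3.4 -1;0 0 0 4.6 -1;0 0 0 5.8 -1;0 0 0 7 -1;0 0 0 8.2 -1;0 0 0 9.2 -1"
}}

```text
time_s: 3.78
position: [0.5588, -0.019, 0.0914]
tool_rot: [-3.033, -0.814, -0.005]
ft_force: [4.4, 8.0, -0.3]
grip_width: 0.153
```

Request:
{"method": "play_rows", "body": {
  "plan": "0 0 0 1 -1;0 0 0 2.2 -1;0 0 0 3.4 -1;0 0 0 4.6 -1;0 0 0 5.8 -1;0 0 0 7 -1;0 0 0 8.5 -1;0 0 0 8.8 -1"
}}

```text
time_s: 4.45
position: [0.5592, -0.0175, 0.0915]
tool_rot: [-2.498, -1.899, -0.006]
ft_force: [-0.1, 8.9, 4.6]
grip_width: 0.156
```

```bash
python3 - <<'E'
from h import *
s=telemetry.state(); R=cv2.Rodrigues(s['tool_rot'])[0]; print(s['position'],s['ft_force'],s['moment'],np.degrees(np.arctan2(R[1,1],R[0,1])),s['grip_width'],s['q'])
a=snap('scene','s2.png')['frame'][190:290,280:380]; b=snap('side','d2.png')['frame'][135:235,250:350]
cv2.imwrite('pics/crop2.png',np.hstack([cv2.resize(i,(400,400),interpolation=cv2.INTER_CUBIC) for i in(a,b)])[:,:,::-1])
E
```

```text
[ 0.55916684 -0.01751023  0.09152329] [-0.0582816   8.89666164  4.55838601] [ 2.1455585  -0.06588398 -0.33436249] -15.492351451813335 0.1556907402554031 [ 0.28888492  0.65144094 -0.50618514  1.86735309  0.44544206  0.73510022
 -0.73657978]
```

View pics/crop2.png

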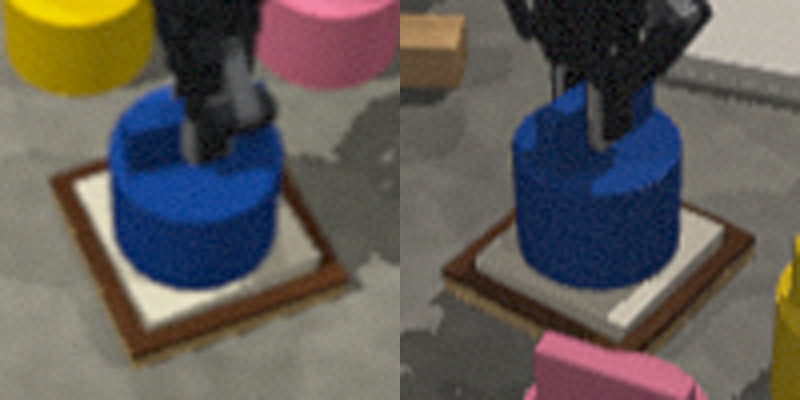

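The jacket is turned about 90° (handle now crosswise at (200,145) in the crop) and the foot still sits in its frame. Lifting gently first.

Request:
{"method": "play_rows", "body": {
  "plan": "0 -0.05 0.1 0 -1;0 -0.05 0.2 0 -1;0 -0.05 0.3 0 -1;0 -0.05 0.3 0 -1",
  "newtons": 60
}}

```text
time_s: 4.88
position: [0.5592, -0.019, 0.0994]
tool_rot: [-2.504, -1.892, -0.006]
ft_force: [-0.3, 2.6, -3.3]
grip_width: 0.147
```

Force is about the jacket's weight, so it's free. Continue.

Request:
{"method": "play_rows", "body": {
  "plan": "0 0 0.4 0 -1;0 0 0.8 0 -1;0 0 1.2 0 -1;0 0 1.6 0 -1;0 0 2.1 0 -1;0 0 2.6 0 -1;0 0 3.2 0 -1;0 0 3.6 0 -1"
}}

```text
time_s: 5.55
position: [0.5596, -0.019, 0.1915]
tool_rot: [-2.504, -1.893, -0.008]
ft_force: [-0.1, 0.6, -1.8]
grip_width: 0.156
```

```bash
python3 - <<'E'
from h import *
s=telemetry.state(); print(s['position'],s['ft_force'],s['grip_width'])
a=snap('scene','s3.png')['frame'][120:290,260:430]; b=snap('side','d3.png')['frame'][65:235,215:385]
cv2.imwrite('pics/crop3.png',np.hstack([cv2.resize(i,(400,400),interpolation=cv2.INTER_CUBIC) for i in(a,b)])[:,:,::-1])
E
```

```text
[ 0.55958482 -0.01895628  0.19152933] [-0.07581288  0.55414149 -1.77361991] 0.15623533295840186
```

View pics/crop3.png

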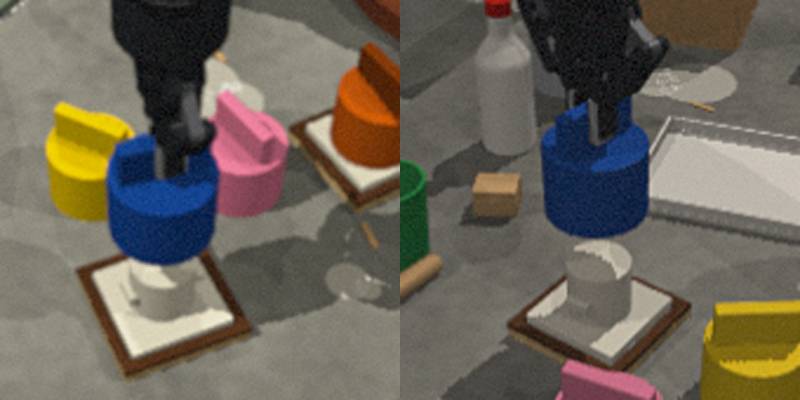

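Jacket hangs upright, clear of the casting (crop (165,195) / (595,180)); casting still seated. Moving to the tray centre.

Request:
{"method": "play_rows", "body": {
  "plan": "-0.1 -1 0.2 0 -1;-0.2 -2.4 0.2 0 -1;-0.35 -4 0.2 0 -1;-0.5 -5.5 0.2 0 -1;-0.6 -7 0.2 0 -1;-0.7 -8.5 0.2 0 -1;-0.8 -9.8 0 0 -1;-0.88 -10.5 0 0 -1"
}}

```text
time_s: 6.32
position: [0.5363, -0.2861, 0.1898]
tool_rot: [-2.509, -1.887, -0.007]
ft_force: [0.3, 0.4, -2.0]
grip_width: 0.152
```

Request:
{"method": "play_rows", "body": {
  "plan": "0 0 0 0 -1;0 0 -0.8 0 -1;0 0 -1.6 0 -1;0 0 -2.4 0 -1;0 0 -3.1 0 -1;0 0 -3.6 0 -1;0 0 -3.6 0 -1"
}}

```text
time_s: 6.9
position: [0.5351, -0.2849, 0.0972]
tool_rot: [-2.505, -1.886, -0.004]
ft_force: [-0.6, 0.6, -2.5]
grip_width: 0.154
```

Request:
{"method": "play_rows", "body": {
  "plan": "0 0 -0.3 0 -1;0 0 -0.5 0 -1;0 0 -0.7 0 -1;0 0 -0.85 0 -1;0 0 -0.9 0 -1;0 0 -0.9 0 -1"
}}

```text
time_s: 7.4
position: [0.5351, -0.2849, 0.0746]
tool_rot: [-2.505, -1.886, -0.004]
ft_force: [0.5, 0.4, -3.1]
grip_width: 0.15
```

Request:
{"method": "play_rows", "body": {
  "plan": "0 0 -0.05 0 -1;0 0 -0.08 0 -1;0 0 -0.08 0 -1;0 0 -0.08 0 -1"
}}

```text
time_s: 7.73
position: [0.5354, -0.2849, 0.0733]
tool_rot: [-2.506, -1.887, -0.004]
ft_force: [-2.7, 2.5, 6.3]
grip_width: 0.15
```

Contact with the floor (6 N up). Verify, then release.

Request:
{"method": "play_rows", "body": {
  "plan": "0 0 0 0 -0.6;0 0 0 0 -0.4;0 0 0 0 -0.2;0 0 0 0 0;0 0 0 0 0.2;0 0 0 0 0.3;0 0 0 0 0.3;0 0 0 0 0.3"
}}

```text
time_s: 8.4
position: [0.5354, -0.2849, 0.0733]
tool_rot: [-2.506, -1.887, -0.004]
ft_force: [-0.8, -0.1, -0.2]
grip_width: 0.649
```

Request:
{"method": "play_rows", "body": {
  "plan": "0 0 0.4 0 0.3;0 0 1 0 0.3;0 0 2 0 0.3;0 0 3.2 0 0.3;0 0 4.4 0 0.3;0 0 5.5 0 0.3;0 0 6 0 0.3;0 0 6 0 0.3"
}}

```text
time_s: 9.07
position: [0.5365, -0.2853, 0.227]
tool_rot: [-2.509, -1.889, -0.008]
ft_force: [-0.8, 0.9, -0.3]
grip_width: 0.651
```

```bash
python3 - <<'E'
from h import *
s=telemetry.state(); print(s['position'],s['ft_force'],s['grip_width'])
a=snap('scene','s4.png')['frame'][130:380,130:460]; b=snap('side','d4.png')['frame'][80:330,190:440]
r=lambda i,w,h:cv2.resize(i,(w,h),interpolation=cv2.INTER_CUBIC)
cv2.imwrite('pics/crop4.png',np.hstack([r(a,455,345),r(b,345,345)])[:,:,::-1])
E
```

```text
[ 0.53647497 -0.28532241  0.22699572] [-0.75145262  0.86507537 -0.3312202 ] 0.6511040930114705
```

View pics/crop4.png

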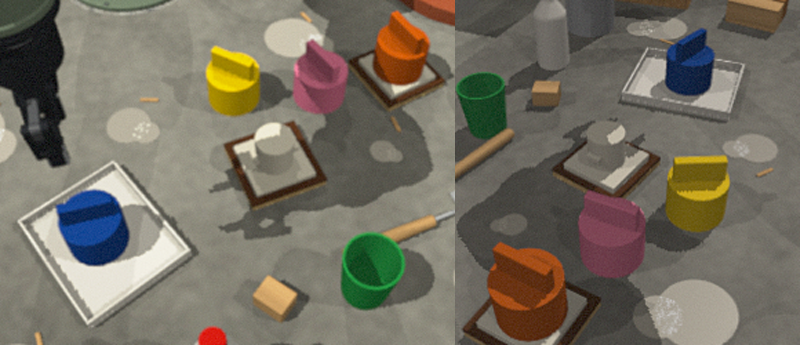

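Jacket stands upright in the tray (crop (95,228)), casting seated, ochre mould in place, arm clear.

```bash
python3 -c "
from cell import ctrl; print(ctrl.hand_in())"
```

```text
the job is handed in; nothing more can be done
None
```

The blue jacket is off the casting and standing rim down in the white tray, and the job is handed in. It took about 9 s of robot time.

I gripped the handle, turned the jacket about 90° counter-clockwise, and lifted it straight up 100 mm. The force on the tool stayed close to the jacket's own weight, so the casting did not come with it. I then lowered it onto the tray floor until I felt about 6 N of contact, opened the fingers and backed off.

- **Jacket:** the last pictures show it upright in the tray. By the release pose it is about 4 mm from the tray's centre, as measured in the wrist picture. My three measurements of that centre differ by about 1 cm, well inside the allowed range.
- **Casting and ochre mould:** the casting is still seated in its frame and the ochre mould looks unmoved. I judged both by eye and did not re-measure them.
- **Arm:** clear of everything, with the tool about 0.23 m above the bench.
- **Forces:** there was a 9 N side force on the tool at the end of the turn. I eased it off before lifting, and no check failed.

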